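# Drain down the deck standpipe, holding the spring-return tap at its third click

## Task

The water is off for the frosty nights, so drain down the potting bench's standpipe: set the aluminium tray flat on the bench, centred under the tap's spout, and let go of it. Then turn the tap's spring-return dial anticlockwise past its first two clicks to the third (the three yellow dots) and hold it there against the spring for a good three seconds, then finish while still holding it so; never open the tap without the tray under the spout. Leave the pegs, mallet, trowel, pot, sprayer and caddy where they are.

Things in the scene. Friction and masses are not known exactly. Their poses are not given: they have to be found in the camera images.
- tap: Standpipe tap fixed to the bench (place and heading vary). Origin: on the bench, on the pipe's axis; z up, spout along -x. Foot flange 76 mm across; pipe and brass valve body up to 50 mm across, to z = 152 mm; black spring housing 62 mm across to z = 180 mm, with a small plunger boss sticking out behind to x = 55 mm. Nothing stands above the dial.
- outlet (a point): Centre of the spout's mouth, on the tap at x = -150 mm, y = 0, 92 mm above the bench; steel collar 25 mm across. The brass spout, 21 mm thick, leaves the valve body at z = 132 mm and is bent down at the tip; its highest point is 151 mm above the bench.
- dial (a joint): Dial angle in rad about the tap's z axis: 0 closed, as it starts; grows anticlockwise from above. Light clicks at 0.40, 0.80 and 1.20 (third), end stop at 1.28. The return spring beats the clicks: let go, it flies back to 0. Spring torque 0.17 N m at 0, 0.40 N m at the third click; leaving a click takes up to 0.12 N m more.
- dots3 (a point): Third-click mark: group of three yellow dots on top of the black round index plate (120 mm across, top 184 mm above the bench), 53 mm from the dial's axis. One dot and two dots (white) mark the first and second clicks, a white bar the closed position. The dial's nose points over this group when it stands at the third click.
- dial_grip (a point): On the dial's axis at mid-height of its red wing grip, 214 mm above the bench; turns with the dial. The wing is an upright bar 14 mm thick, 28 mm tall (200 to 228 mm above the bench), along this point's y from -30 mm to the nose at +44 mm, on a grey hub 56 mm across (186 to 200 mm).
- dial_nose (a point): Tip of the nose of the dial's wing, 44 mm from the dial's axis, 214 mm above the bench; white pointer line on top. At dial angle 0 the nose points along the tap's +y (a quarter turn from the spout); at the third click it has turned 1.20 rad towards the spout (tap's -x).
- tray: Loose empty aluminium tray, about 0.3 kg, lying flat. Origin: centre of its underside; x along the short side. 130 (x) by 180 (y) mm over the rim, 24 mm high: thin walls, floor 3 mm, rolled rim 9 mm thick with its centre line at x = +-60.5, y = +-85.5, z = 19.5 mm. Pinch the rim across from above, one finger inside; it slides easily on the bench. Either way round under the spout will do.
- caddy: Green plastic tool caddy with a closed flip-top lid, heavy, stays put: 154 mm deep (x, -2 to 152 mm), 244 mm wide (y), 125 mm high to the lid and 158 mm to its black carrying handle. Origin: middle of its front lower edge. It and the tap stand one on the left of the bench and one on the right, either way round.
- peg_a: Steel rock peg lying on the bench, 0.42 kg: shank 16 mm thick, along x from the T head (54 mm wide) at x = -115 mm to the point at x = 136 mm. Origin under the middle.
- peg_b: Second rock peg, the same.
- peg_c: Third rock peg, the same.
- mallet: Wooden mallet lying on the bench. Origin under the middle of the head, which is 68 (x) by 115 (y) by 66 mm; handle 25 mm thick reaching to x = -265 mm.
- pot: Empty terracotta pot, 86 mm across the rim, 80 mm tall. Origin: centre of its foot.
- trowel: Hand trowel lying on the bench, along its x: wooden handle end at x = -155 mm, blade tip at x = 135 mm, 66 mm wide, under 27 mm high.
- sprayer: White and green spray bottle standing upright, 72 mm across, 183 mm tall. Origin: centre of its foot.
Things that resemble listed ones, but are neither listed nor needed, are in the scene too. Of the things that look like the tray, take the one that is farthest from the robot's base at the start.

How it is judged:
By the outcome, as a careful person would: the job done as asked, in the order asked, and still so for the second after the job is handed in, while the arm keeps its last pose, push and grip.
It also fails if it takes over 54 s, if anything falls off the work surface, if the arm or the gripper's body presses on something with over 40 N, if the wrist force passes 120 N, or if a joint passes its speed limit or range.

## Robot

A 6-joint arm with a two-finger parallel gripper is mounted at the origin on the work surface. World frame = base frame: x ahead of the robot, y to its left, z up, the work surface at z = 0. Lengths are in m, angles in rad, forces in N, time in s.
With the tool pointing down it reaches from about 0.325 to 0.775 m from the base axis. Payload 5.5 kg.
Tool frame: the origin (TCP) lies on the front face of the gripper's body, between the roots of the fingers; the fingertips stand manip.tips_ahead ahead of it and the grasp point (between the pads) lies 61 mm ahead of it (manip.tips_ahead is the distance from the TCP to the fingertips, in m); z points along the fingers, y is the direction in which the jaws open and shut (so a half turn about z gives the same grasp; the last joint's range is limited). The gripper opens to 88 mm and grips with 3 to 60 N. Pads are 20 mm wide; open, the fingers measure 115 mm over their backs; the gripper's body (75 mm by 178 mm) begins 61 mm behind the grasp point.
Start: joints at [1.161, 0.091, 1.231, -0, 1.82, -0.057], TCP at [0.207, 0.563, 0.303] pointing down, gripper open.
Joint ranges: [-2.87, 2.87], [-0.86, 2.18], [0.17, 2.46], [-1.51, 4.65], [0.06, 2.69], [-2.65, 2.65]. Speed limits (rad/s): [2.57, 2.57, 3.01, 3.14, 3.14, 3.14].

## Interface

Orientations are given as [roll, pitch, yaw] about the fixed x, y, z axes, in that order (R = Rz(yaw) Ry(pitch) Rx(roll)).
In Python, from station import manip, effector, planner, imaging, order gives the robot as it stands. Calls block until the motion is done:
- manip.reach(position, orientation): joint-space move of the TCP to a pose.
- manip.servo_line(position, rotation=None, vel=0.15): straight line of the TCP; rotation=None keeps the orientation; vel is the mean speed in m/s.
- manip.movej(angles): joint-space move.
- effector.gripper_to(opening, strength=None): finger opening in m; strength is the grip in N (None keeps the last); returns when the fingers have stopped.
- manip.dwell(seconds).
- planner.ik(position, orientation): joint angles nearest the present ones, or None.
- imaging.get_image(name): name is "scene" or "top"; returns the picture (480x640x3 uint8, red, green, blue); there is no depth.
- imaging.camera_params(name): a dict with "fx", "fy", "cx", "cy" (pixels), "rvec" (rotation vector, rad) and "tvec" (3), from world to camera coordinates, as OpenCV has them. Camera axes: x right, y down, z forward; pixel columns grow to the right and rows downward; lengths in m; the calibration is good to about 2 mm. A picture is of the moment at which its call begins. camera_params takes no time and is no camera call.
A pose or a line that the arm cannot do raises manip.IKError and nothing moves.
- order.job_done(): hands the job in, once; it reports no verdict.
Readings, each from a call of its own:
- manip.read_time_s(): time.
- manip.read_joint_pos(): joint angles.
- manip.read_joint_vel(): joint speeds.
- manip.read_joint_torque(): joint torques, N m.
- manip.read_position(): TCP position.
- manip.read_tcp_rot(): TCP orientation.
- manip.read_wrist_force(): force on the tool from outside, world axes, zero at the start.
- manip.read_moment(): the same for the moment, N m.
- manip.read_opening(): finger opening in m.
Only numpy, scipy, OpenCV 4.12 (cv2) and the standard library are available. Lean on these libraries where they do the work, as an engineer would, in place of code of your own. Each camera call takes 0.05 s, during which the arm holds its last target. There are 200 camera calls.

## Working session

There is one attempt and no reset: what is moved stays moved. The work goes in short steps, each a Python script; the robot and the scene stay as the last script left them, time stands still between calls to the robot, and variables do not carry over. Pictures are saved under pics/ and viewed, about 8 in all and at most 12, crops included, and the job is handed in when it is done.

```bash
mkdir -p pics; ls; cat > h.py <<'E'
import numpy as np, cv2
from station import manip, effector, planner, imaging, order
def cam(n):
    p=imaging.camera_params(n); K=np.array([[p['fx'],0,p['cx']],[0,p['fy'],p['cy']],[0,0,1.]])
    R=cv2.Rodrigues(np.array(p['rvec'],float))[0]; return K,R,np.array(p['tvec'],float).ravel()
def px2w(n,uv,z):
    K,R,t=cam(n); C=-R.T@t; d=R.T@np.linalg.inv(K)@np.array([uv[0],uv[1],1.]); return C+d*(z-C[2])/d[2]
def w2px(n,P):
    K,R,t=cam(n); q=(np.atleast_2d(P)@R.T+t)@K.T; return q[:,:2]/q[:,2:]
def shot(n,f,crop=None,s=1):
    im=imaging.get_image(n)[:,:,::-1]
    if crop: x,y,w,h=crop; im=im[y:y+h,x:x+w]
    cv2.imwrite('pics/'+f,cv2.resize(im,None,fx=s,fy=s,interpolation=cv2.INTER_CUBIC))
E
python3 - <<'E'
from h import *
for n in('scene','top'):
    shot(n,n+'0.png'); K,R,t=cam(n); print(n,K[0,0],-R.T@t,R[2])
print(manip.tips_ahead, manip.read_tcp_rot(), manip.read_time_s())
E
```

```text
pics
scene 573.5032103867309 [ 1.66586359 -0.33360499  0.90987324] [-0.81890687  0.24007808 -0.52130034]
top 500.33484224780636 [ 0.37849436 -0.01797975  1.55842033] [ 0.07276896  0.01179074 -0.99727913]
0.08 [-3.13986581e+00 -1.05953912e-04  2.78879379e+00] 0.1
```

View pics/top0.png

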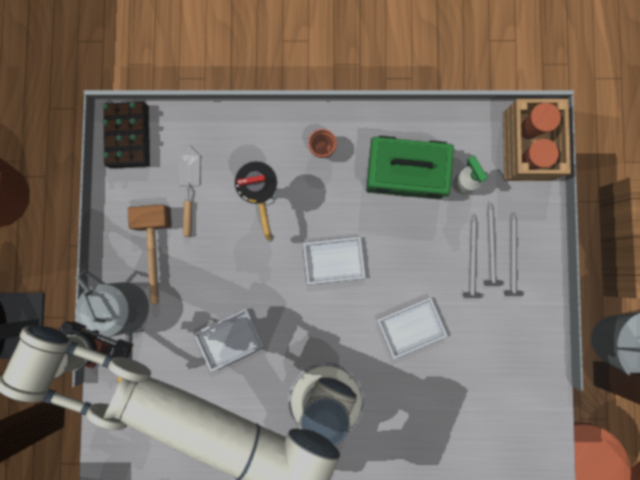

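View pics/scene0.png

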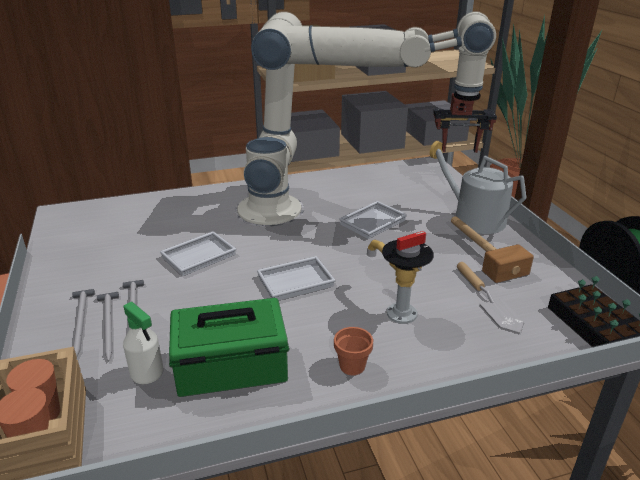

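Tray lookalikes in the top view are at (335,260), (412,327) and (228,340). The base is near (326,400), so (335,260) looks farthest. Next I'll take close crops and measure.

```bash
python3 - <<'E'
from h import *
im=imaging.get_image('top')[:,:,::-1]
c=im[145:295,220:380]; cv2.imwrite('pics/c1.png',cv2.resize(c,None,fx=5,fy=4*1.25/1.25*1.25/1.25 if 0 else 5*0.8,interpolation=cv2.INTER_CUBIC) if 0 else cv2.resize(c,None,fx=4,fy=4,interpolation=cv2.INTER_CUBIC))
im=imaging.get_image('scene')[:,:,::-1]
c=im[220:330,360:450]; cv2.imwrite('pics/c2.png',cv2.resize(c,None,fx=5,fy=5,interpolation=cv2.INTER_CUBIC))
for uv in [(335,260),(412,327),(228,340)]: p=px2w('top',uv,.0195); print(p,np.hypot(*p[:2]))
E
```

```text
[ 0.42858643 -0.02826287  0.0195    ] 0.4295173101879656
[ 0.22595286 -0.26289661  0.0195    ] 0.3466544709380933
[0.1836141 0.2969059 0.0195   ] 0.349094903711687
```

View pics/c1.png

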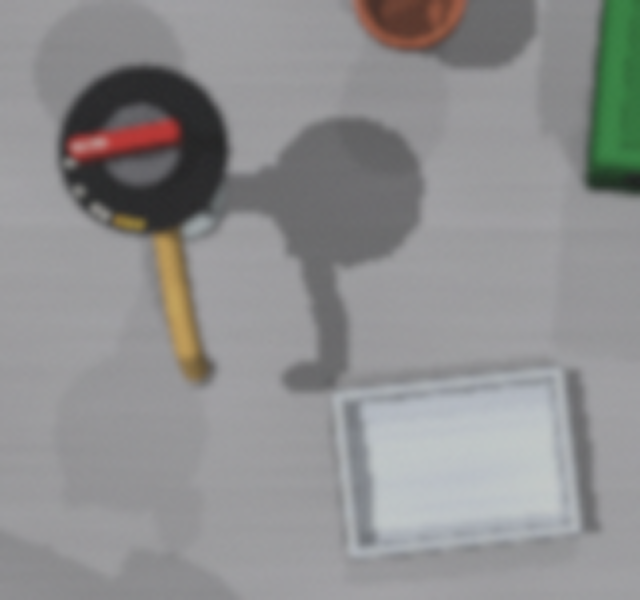

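View pics/c2.png

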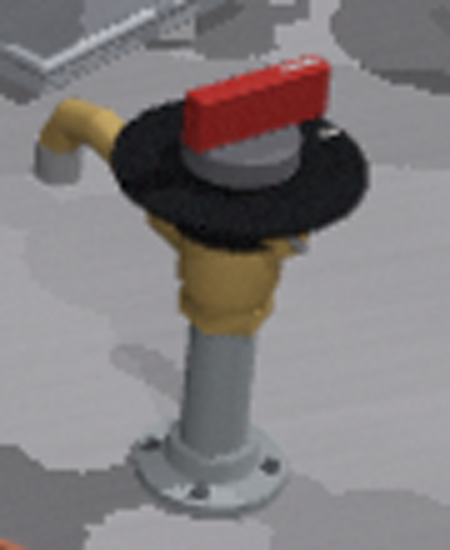

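Top crop: the plate centre is at crop (144,150), the nose points left, and the closed bar and dots run anticlockwise down to the yellow group. The spout tip is at crop (196,370), and the chosen tray's corners are clear. Scene crop: the mouth is at about (57,173) and the flange at about (210,470). I'll fit the poses from these.

```bash
cat > fit.py <<'E'
from h import *
from scipy.optimize import least_squares
def o(uv,s,off): return (np.array(uv)+.5)/s-.5+np.array(off)
T=lambda uv:o(uv,4,(220,145)); S=lambda uv:o(uv,5,(360,220))
obs=[('top',T((144.5,150)),(0,0,.184)),('top',T((72,147)),(0,.044,.228)),('top',T((129,223)),(-.053*np.sin(1.2),.053*np.cos(1.2),.184)),
('top',T((197,371)),(-.150,0,.118)),('scene',S((57,173)),(-.15,0,.092)),('scene',S((210,468)),(0,0,.008)),('scene',S((241,172)),(0,0,.186))]
def W(p,q): c,s=np.cos(p[2]),np.sin(p[2]); x,y,z=q; return np.array([p[0]+c*x-s*y,p[1]+s*x+c*y,z])
def f(p): return np.concatenate([w2px(n,W(p,q))[0]-uv for n,uv,q in obs])
r=least_squares(f,[.6,.13,.1],loss='soft_l1')
tap=r.x; 
cs=np.array([px2w('top',T(c),.0195)[:2] for c in [(333,393),(565,368),(582,532),(350,556)]])
tray=cs.mean(0); d=(cs[0]+cs[3]-cs[1]-cs[2])/2; e=(cs[0]+cs[1]-cs[2]-cs[3])/2
if __name__=='__main__':
    print(tap,np.round(f(tap).reshape(-1,2),1).tolist())
    print('outlet',W(tap,(-.15,0,.092)),'tray',tray,np.linalg.norm(d),np.linalg.norm(e),'yaw',np.arctan2(-d[0],d[1]),np.arctan2(e[1],e[0]))
E
python3 fit.py
```

```text
[0.64155078 0.1947336  0.19660978] [[-0.3, -0.9], [-0.6, -0.2], [0.0, -0.6], [-0.6, -1.5], [-0.6, -0.4], [-0.4, -2.5], [-0.9, -3.2]]
outlet [0.4944406  0.16543177 0.092     ] tray [ 0.42818524 -0.02515067] 0.17930411846876299 0.12629636014530662 yaw 0.10926317203390312 0.1068680965726902
```

```bash
cat > g.py <<'E'
from fit import *
from scipy.spatial.transform import Rotation as Ro
def pose(c,yaw,lx,ly,h,th=np.radians(22),s=1,back=0):
    """TCP pose pinching the tray rim at tray-frame (lx,ly), grasp height h, body leaning towards tray -x"""
    A=Ro.from_euler('z',yaw).as_matrix()
    z=np.array([np.sin(th),0,-np.cos(th)]); y=np.array([0,s,0.]); R=A@np.c_[np.cross(y,z),y,z]
    p=np.array([*c,0])+A@[lx,ly,h]-(.061+back)*R[:,2]
    return p,Ro.from_matrix(R).as_euler('xyz')
out=W(tap,(-.15,0,0))[:2]
def dpose(a,s,h=.222,r=.0):
    "TCP pose on the dial with the wing at dial angle a; jaw axis along dial x"
    y=tap[2]+a; Y=s*np.array([np.cos(y),np.sin(y),0]); Z=np.array([0,0,-1.])
    return W(tap,(-r*np.sin(a),r*np.cos(a),h+.061)),Ro.from_matrix(np.c_[np.cross(Y,Z),Y,Z]).as_euler('xyz')
E
python3 - <<'E'
from g import *
print('j',np.round(manip.read_joint_pos(),2))
for s in(1,-1):
    for n,a in [('hi',(tray,.108,-.038,-.0855,.25)),('gr',(tray,.108,-.038,-.0855,.028)),('end',(out,tap[2],-.038,-.0855,.028))]:
        q=planner.ik(*pose(*a,s=s)); print(s,n,np.round(pose(*a,s=s)[0],3),None if q is None else np.round(q,2))
    for a in(0,1.24):
        q=planner.ik(*dpose(a,s)); print(s,a,None if q is None else np.round(q,2))
E
```

```text
j [ 1.16  0.09  1.23 -0.    1.82 -0.06]
1 hi [ 0.377 -0.117  0.307] [-0.54 -0.74  1.92  0.23  1.65 -2.17]
1 gr [ 0.377 -0.117  0.085] [-0.54 -0.76  2.32  0.24  1.27 -2.26]
1 end [0.451 0.07  0.085] [ 0.05 -0.55  2.2   0.06  1.11 -1.74]
1 0 [ 0.24  0.28  1.05 -0.    1.81  0.05]
1 1.24 [ 0.24  0.28  1.05  0.    1.81 -1.19]
-1 hi [ 0.377 -0.117  0.307] [-0.54 -0.74  1.92  0.23  1.65  0.97]
-1 gr [ 0.377 -0.117  0.085] [-0.54 -0.76  2.32  0.24  1.27  0.88]
-1 end [0.451 0.07  0.085] [ 0.05 -0.55  2.2   0.06  1.11  1.4 ]
-1 0 None
-1 1.24 [ 0.24  0.28  1.05 -0.    1.81  1.95]
```

```bash
python3 - <<'E'
from g import *
a=(tray,.108,-.038,-.0855)
manip.reach(*pose(*a,.24,s=-1))
effector.gripper_to(.045,20)
manip.servo_line(pose(*a,.06,s=-1)[0],vel=.2)
manip.servo_line(pose(*a,.028,s=-1)[0],vel=.06)
print(manip.read_wrist_force(),manip.read_position(),pose(*a,.028,s=-1)[0])
effector.gripper_to(.0,25)
print('open',manip.read_opening(),manip.read_wrist_force(),manip.read_time_s())
shot('scene','g1.png',(200,150,240,180),3)
E
```

```text
[ 0.05603391 -0.1942722   0.23250171] [ 0.37692984 -0.11669679  0.0845289 ] [ 0.37690483 -0.11671166  0.08455822]
open 0.008407320339928928 [0.23317589 1.52935793 1.68176136] 5.9167
```

View pics/g1.png

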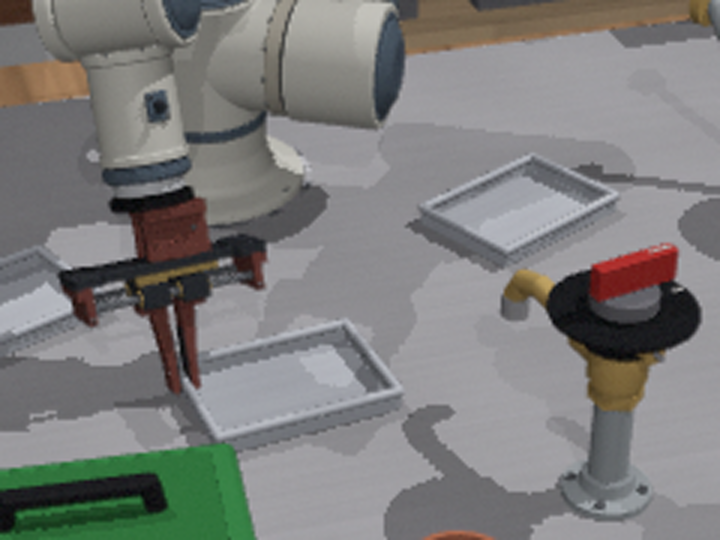

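The rim is pinched at crop (190,385), with an opening of 8.4 mm. Now I'll drag the tray flat to the spout.

```bash
python3 - <<'E'
from g import *
p,r=pose(out,tap[2],-.038,-.0855,.028,s=-1)
manip.servo_line(p,r,vel=.1)
print(manip.read_opening(),manip.read_wrist_force(),manip.read_position(),p,manip.read_time_s())
a=imaging.get_image('top')[145:325,180:390,::-1]; b=imaging.get_image('scene')[200:335,270:450,::-1]
a=cv2.resize(a,(630,540),interpolation=3)
cv2.imwrite('pics/d1.png',a); cv2.imwrite('pics/d2.png',cv2.resize(b,None,fx=4,fy=4,interpolation=3))
E
```

```text
0.0081471924297866 [-0.97362915 -1.38316197  2.8300758 ] [0.451489   0.06959918 0.08464465] [0.45146397 0.069692   0.08455822] 8.125
```

View pics/d1.png

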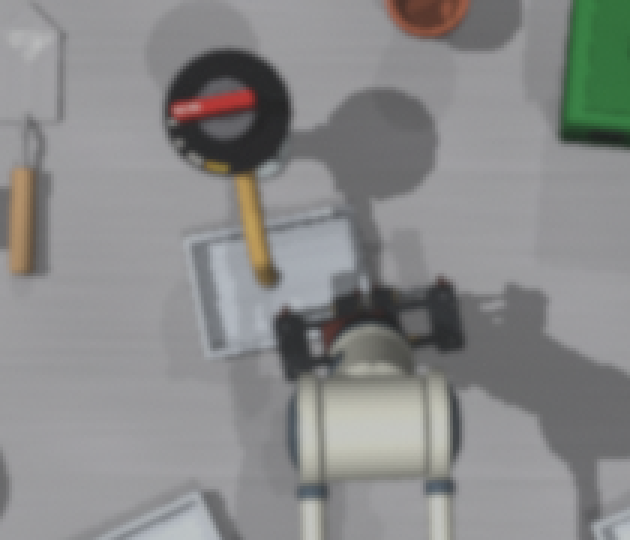

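View pics/d2.png

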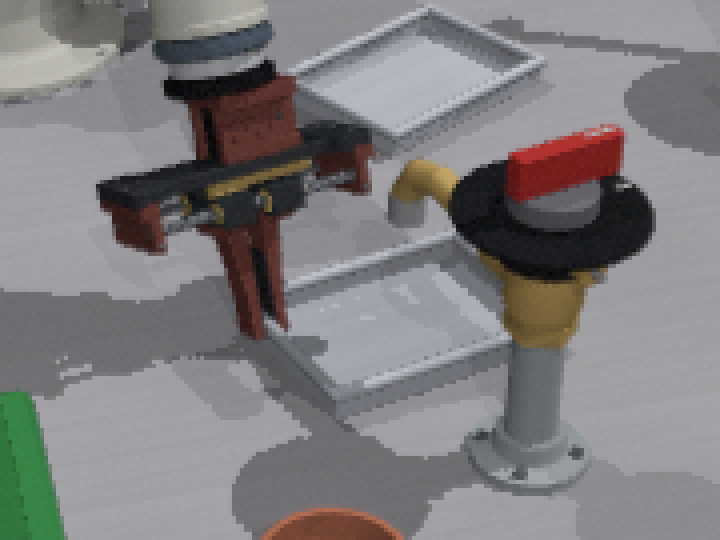

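```bash
python3 - <<'E'
from g import *
effector.gripper_to(.035)
a=(out,tap[2],-.038,-.0855,.028)
manip.servo_line(pose(*a,s=-1,back=.03)[0],vel=.08)
p=pose(*a,s=-1,back=.10)[0]; manip.servo_line(p,vel=.2)
p[1]-=.12; p[2]=.36; manip.servo_line(p,vel=.25)
print(manip.read_position(),manip.read_time_s())
shot('top','e1.png',(220,150,140,130),5)
E
```

```text
[ 0.41472512 -0.05738216  0.35818563] 10.8917
```

View pics/e1.png

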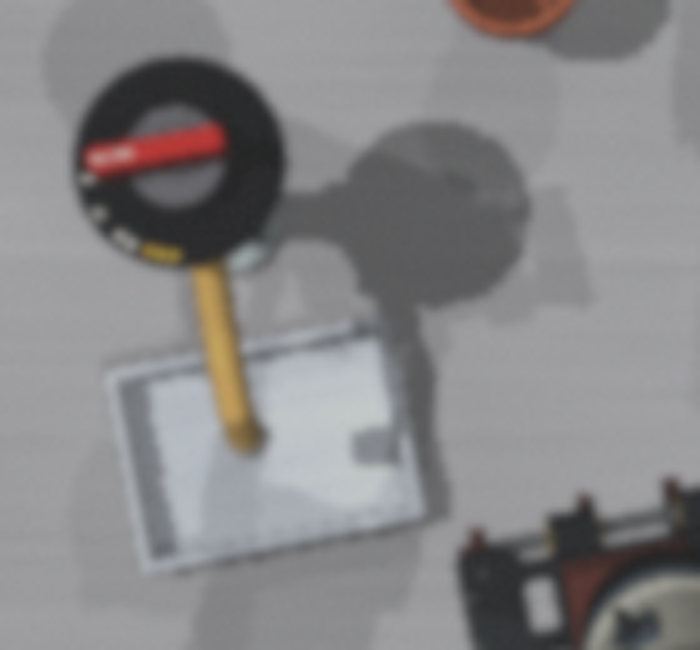

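The tray is lying free, with corners at crop (108,375), (385,320), (427,515) and (147,572). I'll check its centre against the outlet.

```bash
python3 - <<'E'
from g import *
E=lambda uv:o(uv,5,(220,150))
cs=np.array([px2w('top',E(c),.0195)[:2] for c in [(108,375),(385,320),(427,515),(147,572)]])
c=cs.mean(0); print('tray',c,'outlet',out,'off',c-out, np.linalg.norm(cs[0]-cs[1]),np.linalg.norm(cs[1]-cs[2]))
print('plate',px2w('top',E((180.5,161)),.184),tap)
print('outlet px in crop',(w2px('top',W(tap,(-.15,0,.092)))-[220,150]+.5)*5-.5, 'bend top',(w2px('top',W(tap,(-.15,0,.13)))-[220,150]+.5)*5-.5)
for s in (1,-1):
  for d in [(0,0,.092)]:
    pass
# scene-only/top-only refits of the tap
for k in ([0,1,2,3],[4,5]):
    g=lambda p:np.concatenate([w2px(obs[i][0],W(p,obs[i][2]))[0]-obs[i][1] for i in k])
    r=least_squares(g,tap).x; print(k,r,W(r,(-.15,0,0)))
E
```

```text
tray [0.49375487 0.16357286] outlet [0.4944406  0.16543177] off [-0.00068574 -0.00185891] 0.17490423875754588 0.12378489993214199
plate [0.63986693 0.19413274 0.184     ] [0.64155078 0.1947336  0.19660978]
outlet px in crop [[249.18097753 434.78512386]] bend top [[240.97385188 429.53497855]]
[0, 1, 2, 3] [0.63929578 0.1933678  0.18956554] [0.49198286 0.16510297 0.        ]
[4, 5] [0.64829284 0.19219666 0.17887182] [0.50068609 0.16550874 0.        ]
```

The tray is within about 2 mm of the outlet, so on to the dial.

```bash
cat >> g.py <<'E'
tap[:]=[.6405,.194,.193]
E
python3 - <<'E'
from g import *
manip.reach(*dpose(0,1,.30))
effector.gripper_to(.05,15)
manip.servo_line(dpose(0,1)[0],vel=.12)
print('down',manip.read_wrist_force(),manip.read_moment())
effector.gripper_to(0,15)
print('grip',manip.read_opening(),manip.read_wrist_force(),manip.read_moment(),manip.read_position(),dpose(0,1)[0])
effector.gripper_to(0,55)
print('grip',manip.read_opening(),manip.read_wrist_force(),manip.read_moment(),np.round(manip.read_joint_pos(),3),manip.read_time_s())
E
```

```text
down [-0.06310079  0.18542537  1.1848292 ] [-0.05946016  0.03893935 -0.01673789]
grip 0.013721022503323708 [ 1.60888926  0.03840466 -0.54125903] [-0.03573643 -0.08335667  0.0373744 ] [0.6406286 0.1940202 0.2830666] [0.6405 0.194  0.283 ]
grip 0.013634779784305448 [1.44016197 0.27305656 0.39248878] [-0.04313018 -0.27949956  0.06378481] [0.243 0.279 1.054 0.    1.807 0.05 ] 14.2917
```

Clean grip with very small side forces. I'll turn in steps to 1.22 and check.

```bash
python3 - <<'E'
from g import *
for a in (.3,.6,.9,1.1,1.22):
    q=planner.ik(*dpose(a,1)); manip.movej(q)
    print(a,np.round(manip.read_wrist_force(),1),np.round(manip.read_moment(),2),round(manip.read_joint_pos()[5]-q[5],4),round(manip.read_opening(),4),manip.read_time_s())
a=imaging.get_image('top')[150:280,220:320,::-1]; b=imaging.get_image('scene')[200:310,350:450,::-1]
cv2.imwrite('pics/k1.png',np.hstack([cv2.resize(a,(400,520),interpolation=3),cv2.resize(b,(400,440),interpolation=3)[:520] if 0 else cv2.copyMakeBorder(cv2.resize(b,(400,440),interpolation=3),0,80,0,0,0)]))
E
```

```text
0.3 [ 5.2  1.2 -0.4] [ 0.21 -0.68 -0.14] -0.0002 0.0136 14.6833
0.6 [ 6.4  3.  -1.1] [ 0.45 -1.15 -0.35] 0.0002 0.0138 15.075
0.9 [ 8.9  4.1 -1.8] [ 0.86 -1.41 -0.38] 0.0003 0.0136 15.4667
1.1 [10.7  6.8 -2.2] [ 1.09 -1.62 -0.38] 0.0001 0.0139 15.775
1.22 [ 9.6  7.4 -2.4] [ 1.22 -1.66 -0.45] 0.0002 0.0136 16.025
```

View pics/k1.png

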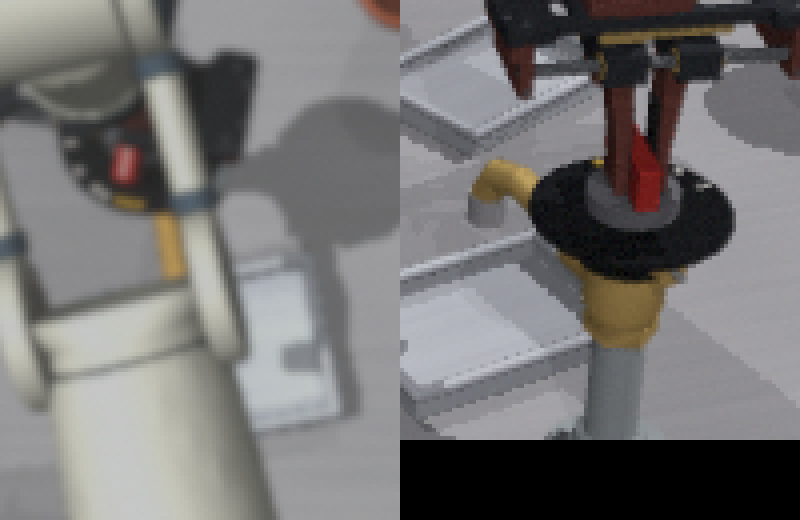

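```bash
python3 - <<'E'
from g import *
C=lambda P:np.round((w2px('top',P)[0]-[220,150]+.5)*4-.5,1)
for a in(1.0,1.1,1.15,1.2,1.25,1.28): print(a,'nose228',C(W(tap,(-.044*np.sin(a),.044*np.cos(a),.228))),'at 25mm',C(W(tap,(-.025*np.sin(a),.025*np.cos(a),.228))))
im=imaging.get_image('top')[180:205,240:265].astype(int); m=(im[...,0]>110)&(im[...,1]<110)&(im[...,2]<110)&(im[...,0]-im[...,1]>50)
v,u=np.nonzero(m); 
for r in np.unique(v): uu=u[v==r]; print('row crop',(r+30+.5)*4-.5,'u mean crop',(uu.mean()+20+.5)*4-.5,len(uu))
shot('top','k2.png',(235,175,40,35),16)
E
```

```text
1.0 nose228 [109.6 175.5] at 25mm [120.4 149.6]
1.1 nose228 [115.8 177.6] at 25mm [123.9 150.8]
1.15 nose228 [118.9 178.5] at 25mm [125.7 151.2]
1.2 nose228 [122.1 179.1] at 25mm [127.5 151.6]
1.25 nose228 [125.3 179.6] at 25mm [129.4 151.9]
1.28 nose228 [127.3 179.8] at 25mm [130.5 152. ]
row crop 149.5 u mean crop 119.5 2
row crop 153.5 u mean crop 125.5 5
row crop 157.5 u mean crop 125.5 5
row crop 161.5 u mean crop 125.5 5
row crop 165.5 u mean crop 125.5 5
row crop 169.5 u mean crop 123.5 6
row crop 173.5 u mean crop 121.5 5
row crop 177.5 u mean crop 123.5 4
```

View pics/k2.png

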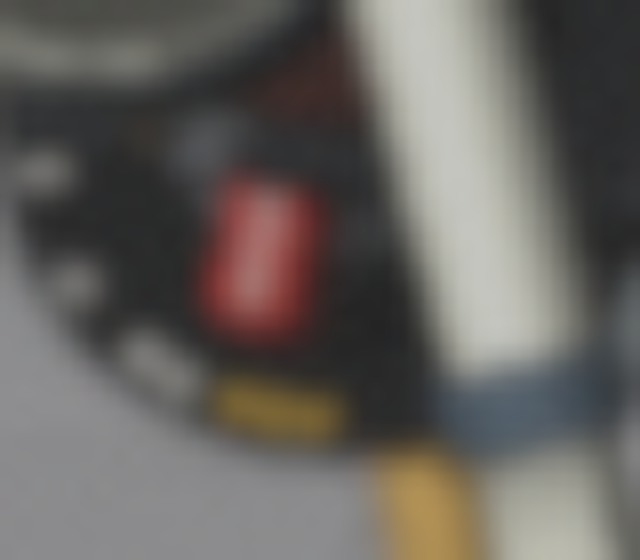

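The pointer line tip at k2 (252,325) is at crop (123,181), which gives a dial angle of about 1.21 with the nose over the yellow dots. I'll hold there.

```bash
python3 - <<'E'
from g import *
import math
manip.dwell(4.5)
print(np.round(manip.read_wrist_force(),1),np.round(manip.read_moment(),2),manip.read_opening(),manip.read_time_s())
shot('top','k3.png',(235,175,40,35),16)
a=cv2.imread('pics/k2.png').astype(int); b=cv2.imread('pics/k3.png').astype(int); print('max change in crop',np.abs(a-b).max(),np.abs(a-b).mean())
order.job_done()
E
```

```text
[10.9  6.8 -1.2] [ 1.28 -1.69 -0.43] 0.013573118895993996 20.725
max change in crop 5 0.6270563616071428
the job is handed in; nothing more can be done
```

The standpipe is draining as asked: the tray is flat under the spout, and the dial was at the third click and still held when I handed the job in. It took about 21 s of the 54 s.

- **Tray:** Of the three lookalikes I took the one farthest from the base, 0.43 m away against about 0.35 m for the other two. I pinched its rim and slid it flat along the bench under the spout. Then I let go. The picture after release showed its centre about 2 mm from the outlet estimate.
- **Dial:** I gripped the red wing and turned it anticlockwise past the first two clicks to the third. The camera put it at about 1.21 rad, with the nose over the three yellow dots. The wrist moment was about 0.43–0.45 N m, which fits the spring at that click.
- **Hold:** I held it for over 4.5 s. A close crop of the dial afterwards showed no visible change.

**Checks that disagreed:** the two cameras differed by up to about 9 mm on the tap's position along x. I used a combined fit for the tray and mostly the top camera for the dial. The tray's centring is therefore only as good as that fit, and the scene camera alone would put the outlet about 7 mm further out. While holding, the wrist saw about 13 N of side force, well below its limit.

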